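Set the drink stirrer running under the julep cup

ROBOT

A 6-joint arm with a two-finger parallel gripper is mounted at the origin on the work surface. World frame = base frame: x ahead of the robot, y to its left, z up, the work surface at z = 0. Lengths are in m, angles in rad, forces in N, time in s.
With the tool pointing down it reaches from about 0.3 to 0.95 m from the base axis. Payload 3.1 kg.
Tool frame: the origin (TCP) lies between the finger pads; the fingertips stand manip.tip_extent ahead of it and the grasp point (between the pads) lies 5 mm behind it (manip.tip_extent is the distance from the TCP to the fingertips, in m); z points along the fingers, x is the direction in which the jaws open and shut, and the axes are right-handed (so a half turn about z gives the same grasp; the last joint's range is limited). The gripper opens to 85 mm and grips with 20 to 120 N. Pads are 22 mm wide; open, the fingers measure 114 mm over their backs; the gripper's body (76 mm by 85 mm) begins 54 mm behind the grasp point. The pads swing forward as they close: fully open they stand 13 mm farther back than shut.
Start: joints at [1.25, 0.308, 1.634, -0, 1.2, -0.07], TCP at [0.155, 0.605, 0.245] pointing down, gripper open.
Joint ranges: [-3.06, 3.06], [-0.79, 1.96], [0.05, 2.63], [-1.19, 4.34], [0.05, 2.64], [-2.94, 2.94]. Speed limits (rad/s): [2.79, 2.79, 3.14, 3.14, 3.14, 3.14].

INTERFACE

Orientations are given as a 3x3 rotation matrix whose columns are the frame's x, y, z axes.
In Python, from cell import manip gives the robot as it stands. The module is installed in compiled form; this text tells all that it offers.
- The arm moves only by the tool send_rows, never from a script. Its arguments are lists of equal length, an entry for each row: "turn": the turn, a rotation vector about the tool's x, y, z in degrees, a list of three; "translation": the shift along the tool's x, y, z in m, a list of three; "fingers": the finger opening in m, from 0 to 0.0854. In form: {"turn": [[ax, ay, az], ...], "translation": [[tx, ty, tz], ...], "fingers": [fingers, ...]}. A call has exactly 5 rows; each row is the pose to reach, as a shift and turn from the pose commanded when the call began, along the tool's axes at that moment; what a row does not reach only later rows make up. A row lasts 1/10 s, in which the tool goes at most 50 mm and 8.59 degrees, less where a joint would pass 70% of its speed; a pose out of reach is approached as far as the arm can. A call with a gripper value outside its range is refused whole. The fingers move at their own pace and stop on an object; "squeeze" is the grip in N (left out, the last holds). Time passes only in rows, so rows that repeat a pose let the fingers close, or fill a call up. It gives the time, the measured TCP pose, the force and the opening at its end, in the units of the state.
- manip.get_state(): the state, without advancing time (a new reading comes with each control period).
- manip.camera(name): name is "side" or "top"; returns a dict with "pixels" (384x512x3 uint8, red, green, blue), "z_map" (384x512 float32, m along the optical axis (not along the pixel's ray), 0 where there is no reading), "camera_matrix" (3x3 intrinsics, pixels), "k1" (the pictures are not rectified: a ray, as slopes to the right and down, at radius r is drawn at 1 + k1 r^2 times it, then the intrinsics apply), "R" (3x3) and "t" (3): a world point X has camera coordinates R X + t. Camera axes: x right, y down, z forward; pixel columns grow to the right and rows downward; lengths in m; the calibration is good to about 2 mm. A picture is of the moment at which its call begins.
- manip.job_done(): hands the job in, once; it reports no verdict.
The state is a dict: "t": time; "joints": joint angles; "dq": joint speeds; "effort": joint torques, N m; "ee_pos": TCP position; "tcp_rot": TCP orientation; "ft_force": force on the tool from outside, world axes, zero at the start; "wrist_torque": the same for the moment, N m; "width": finger opening in m.
Only numpy, scipy, OpenCV 4.12 (cv2) and the standard library are available. Lean on these libraries where they do the work, as an engineer would, in place of code of your own. Each camera call takes 0.05 s, during which the arm holds its last target. There are 200 camera calls.

TASK

Set the drink stirrer going under the julep cup: with a fingertip, lightly press the green power key, then the white speed key, then the blue start key, each well down (more than half of its travel; it stays there), and never a later key before its turn. Leave the cup and everything else on the trolley standing where it is, pick nothing up, and finish with your hand clear.

Things in the scene. Friction and masses are not known exactly. Their poses are not given: they have to be found in the camera images.
- stirrer: cordless drink stirrer, a grey slab 240 mm (its x) by 200 mm (its y) by 30 mm high, fixed to the trolley top. Origin: centre of its underside; z up, -x is the front edge, which roughly faces the robot (yaw varies). The three round keys stand in one row along its y, 85 mm in front of the origin, 60 mm apart; which colour stands where varies. A round plate (radius 55 mm, 4 mm high) lies 45 mm behind the origin and carries the julep cup.
- key_green_top (a point): centre of the top face of the green power key, a round green cap of 28 mm diameter that stands 21 mm above the slab (51 mm above the trolley top) while up; the point moves with the key
- key_green (a joint): how far the green key is pushed straight down, in m: 0 up, 0.010 at its stop (cap top then 11 mm above the slab). It counts as down from 0.006. It yields at about 2.5 N and stays wherever it is left. The cap is springy on it: it gives a further 0.4 mm per N (about 1 mm while the key slides, up to 8 mm at the stop), so press 8 to 13 mm past first contact, or to a force of about 5 N. Keep the push under 20 N
- socket_green: flat black ring of 38 mm diameter, 2 mm high, on the slab around the green key; origin at the key's axis, on the slab's top face
- key_white_top (a point): centre of the top face of the white speed key, a round white cap of 28 mm diameter that stands 21 mm above the slab (51 mm above the trolley top) while up; the point moves with the key
- key_white (a joint): how far the white key is pushed straight down, in m: 0 up, 0.010 at its stop (cap top then 11 mm above the slab). It counts as down from 0.006. It yields at about 2.5 N and stays wherever it is left. The cap is springy on it: it gives a further 0.4 mm per N (about 1 mm while the key slides, up to 8 mm at the stop), so press 8 to 13 mm past first contact, or to a force of about 5 N. Keep the push under 20 N
- socket_white: flat black ring of 38 mm diameter, 2 mm high, on the slab around the white key; origin at the key's axis, on the slab's top face
- key_blue_top (a point): centre of the top face of the blue start key, a round blue cap of 28 mm diameter that stands 21 mm above the slab (51 mm above the trolley top) while up; the point moves with the key
- key_blue (a joint): how far the blue key is pushed straight down, in m: 0 up, 0.010 at its stop (cap top then 11 mm above the slab). It counts as down from 0.006. It yields at about 2.5 N and stays wherever it is left. The cap is springy on it: it gives a further 0.4 mm per N (about 1 mm while the key slides, up to 8 mm at the stop), so press 8 to 13 mm past first contact, or to a force of about 5 N. Keep the push under 20 N
- socket_blue: flat black ring of 38 mm diameter, 2 mm high, on the slab around the blue key; origin at the key's axis, on the slab's top face
- cup: steel julep cup, 82 mm across the rim, 96 mm high, loose on the stirrer's plate; origin: centre of its underside, z up. Its near side is about 85 mm behind the row of keys
- jug: glass cocktail jug with a handle on its +y side, 90 mm across (handle 80 mm out), 190 mm high, loose on the trolley top to one side of the stirrer; origin: centre of its underside, z up
- bottle: closed green glass bottle with a swing-top clip, 72 mm across, 230 mm high, loose on the trolley top on the other side of the stirrer; origin: centre of its underside, z up
- ice_tray: dark silicone ice tray, 110 mm (x) by 170 mm (y) by 32 mm high, loose, left (+y) of the stirrer; origin: centre of its underside, z up
Not all that is in view belongs to the job. Of the things that look like the ice_tray, the largest one is meant.

How it is judged:
On the way, in this order (a step that is already met when the one before it is completed fails the run):
1. the green key is pushed at least 6 mm down by the fingers, the later ones still up (contact force between the fingers and socket_green above 0.2 N and value of joint key_green above 0.006 m and value of joint each of key_white, key_blue below 0.003 m), for 0.05 s.
2. the white key is pushed at least 6 mm down by the fingers, the earlier keys still down, the later ones still up (contact force between the fingers and socket_white above 0.2 N and value of joint each of key_green, key_white above 0.006 m and value of joint key_blue below 0.003 m), for 0.05 s.
3. the blue key is pushed at least 6 mm down by the fingers, the earlier keys still down, the last of the three (contact force between the fingers and socket_blue above 0.2 N and value of joint each of key_green, key_white, key_blue above 0.006 m), for 0.05 s.
At the end, for the whole second after the job is handed in: all three keys are at least 6 mm down; cup, jug, bottle and ice tray are at rest, upright (within 0.2 rad) and within 15 mm of where they stood (value of joint each of key_green, key_white, key_blue above 0.006 m and distance of each of cup, jug, bottle, ice_tray from where it was at the start of the episode below 0.015 m and angle between each of cup, jug, bottle, ice_tray's own z axis and vertical below 0.2 rad and linear speed of each of cup, jug, bottle, ice_tray below 0.02 m/s); the robot touches nothing.
It fails at once if a key is pushed harder than 20 N (contact force between anything else and socket_green above 20 N or contact force between anything else and socket_white above 20 N or contact force between anything else and socket_blue above 20 N).
It fails at once if the robot leans on the stirrer's housing harder than 20 N (contact force between any of the fingers, the arm and stirrer above 20 N).
It fails at once if the julep cup is lifted or shifted more than 15 mm, or tipped more than 0.2 rad (distance of cup from where it was at the start of the episode above 0.015 m or angle between cup's own z axis and vertical above 0.2 rad).
It fails at once if the jug, bottle or ice tray is lifted or shifted more than 15 mm, or tipped more than 0.2 rad (distance of any of jug, bottle, ice_tray from where it was at the start of the episode above 0.015 m or angle between any of jug, bottle, ice_tray's own z axis and vertical above 0.2 rad).
It also fails if it takes over 48 s, if anything falls off the work surface, if the arm or the gripper's body presses on something with over 40 N, if the wrist force passes 120 N, or if a joint passes its speed limit or range.

## Working session

There is one attempt and no reset: what is moved stays moved. The work goes in short steps, Python scripts to look and compute and a tool call to move; the robot and the scene stay as the last step left them, time stands still between calls to the robot, and variables do not carry over. Pictures are saved under pics/ and viewed, about 8 in all and at most 12, crops included, and the job is handed in when it is done.

Besides the shell and the picture viewer there is one more tool, called after "Request:" in YAML: its name, and indented under it one key for each argument. send_rows: Moves the arm, as the interface text tells. Its arguments: {"type":"object","properties":{"turn":{"type":"array"},"translation":{"type":"array"},"fingers":{"type":"array"},"squeeze":{"type":"number"}},"required":["turn","translation","fingers"]}

```bash
mkdir -p pics
cat > h.py <<'E'
import numpy as np, cv2
from cell import manip
def world(c,uv,z):
    K=c["camera_matrix"]; uv=np.atleast_2d(np.float64(uv))
    n=cv2.undistortPoints(uv.reshape(-1,1,2),np.float64(K),np.array([c["k1"],0,0,0.])).reshape(-1,2)
    R=np.array(c["R"]);t=np.array(c["t"]); C=-R.T@t
    d=np.c_[n,np.ones(len(n))]@R
    return C+d*((z-C[2])/d[:,2])[:,None]
E
python3 - <<'E'
from h import *
s=manip.get_state(); print({k:np.round(v,3).tolist() for k,v in s.items()}, manip.tip_extent)
for n in("top","side"):
    c=manip.camera(n); cv2.imwrite(f"pics/{n}0.png",c["pixels"][:,:,::-1]); print(n,c["k1"],np.round(-np.array(c["R"]).T@c["t"],3))
E
```

```text
{'t': 0.0, 'joints': [1.25, 0.309, 1.635, 0.0, 1.2, -0.07], 'dq': [-0.0, 0.0, -0.0, 0.0, 0.002, -0.001], 'effort': [0.002, -41.526, -27.667, -0.0, 0.01, -0.0], 'ee_pos': [0.155, 0.605, 0.244], 'tcp_rot': [[0.248, 0.969, -0.001], [0.969, -0.248, -0.002], [-0.002, -0.0, -1.0]], 'ft_force': [-0.804, -0.422, 0.225], 'wrist_torque': [0.006, 0.013, -0.006], 'width': 0.085} 0.014
top -0.007279537941517287 [0.174 0.097 1.446]
side -0.08791317823495319 [ 0.176 -0.445  0.645]
```

View pics/top0.png

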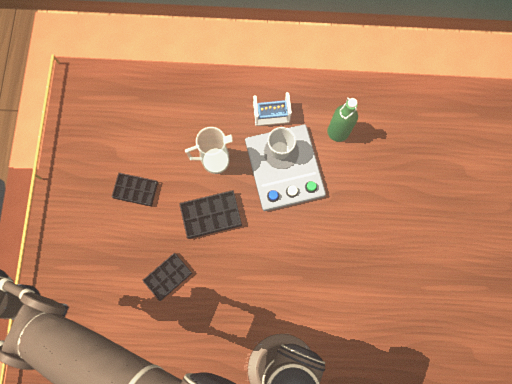

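View pics/side0.png

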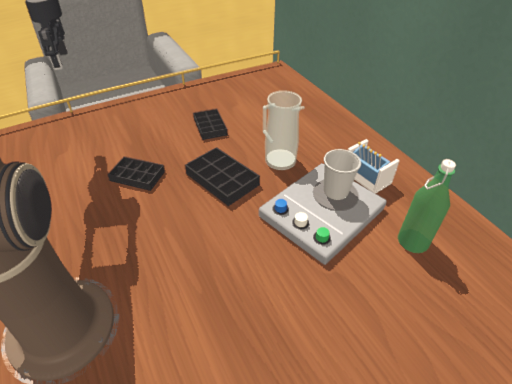

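The top view shows the keys in a row: blue (273,196), white (292,191) and green (311,187). The cup is behind them at (282,145), with the jug on the left, the bottle on the right and the large tray at (212,215). In the side view the keys are at (281,206), (301,219) and (322,235).

Run:
```python
from h import *
seed={"top":{"b":(273,196),"w":(292,191),"g":(311,187)},"side":{"b":(281,206),"w":(301,219),"g":(322,235)}}
for n in seed:
    c=manip.camera(n); im=c["pixels"]; hsv=cv2.cvtColor(im,cv2.COLOR_RGB2HSV); H,S,V=[hsv[:,:,i].astype(int) for i in range(3)]
    for k,(u,v) in seed[n].items():
        w=np.zeros(H.shape,np.uint8); cv2.circle(w,(u,v),11,255,-1)
        m={"b":(abs(H-107)<15)&(S>120),"g":(abs(H-62)<18)&(S>120),"w":(V>205)&(S<40)}[k]&(w>0)
        nl,lab,st,ce=cv2.connectedComponentsWithStats(m.astype(np.uint8)); i=1+np.argmax(st[1:,4])
        print(n,k,np.round(ce[i],1),st[i],np.round(world(c,ce[i],.051)[0],4))
c=manip.camera("top")
for k,p in {"bottlecap":((352,103),.23),"cup":((281,139),.13),"jugtop":((212,140),.19),"traycorners":([(180,205),(237,192),(243,228),(190,238)],.032),"slab":([(247,138),(306,126),(326,200),(264,209)],.03)}.items(): print(k,np.round(world(c,*p),3).tolist())
```

```text
top b [272.9 194.9] [269 191   9   9  68] [0.5042 0.0529 0.051 ]
top w [291.8 190.6] [281 180  23  23 317] [ 0.5205 -0.0038  0.051 ]
top g [312.6 187.2] [308 184   8   6  12] [ 0.5343 -0.066   0.051 ]
side b [280.6 205.7] [275 199  12  14 138] [0.4983 0.039  0.051 ]
side w [301.5 215.3] [290 208  23  18 220] [ 0.5237 -0.0073  0.051 ]
side g [322.3 234.8] [316 228  13  15 156] [ 0.532  -0.0739  0.051 ]
bottlecap [[0.732, -0.147, 0.23]]
cup [[0.654, 0.039, 0.13]]
jugtop [[0.619, 0.234, 0.19]]
traycorners [[0.462, 0.333, 0.032], [0.512, 0.162, 0.032], [0.402, 0.137, 0.032], [0.363, 0.294, 0.032]]
slab [[0.688, 0.142, 0.03], [0.738, -0.042, 0.03], [0.502, -0.11, 0.03], [0.464, 0.077, 0.03]]
```

Run:
```python
from h import *
o=[]
for n,(u,v) in {"top":(255,172),"side":(262,190)}.items():
    c=manip.camera(n); o.append(cv2.resize(c["pixels"][v:v+60,u:u+80,::-1],None,fx=8,fy=8,interpolation=cv2.INTER_NEAREST)[:, :])
    z=c["z_map"]; K=c["camera_matrix"];
    P=[]
    for (a,b) in ([(273,195),(292,190),(311,187),(320,199),(282,180)] if n=="top" else [(281,205),(301,218),(322,234),(300,240)]):
        q=cv2.undistortPoints(np.float64([[[a,b]]]),np.float64(K),np.array([c["k1"],0,0,0.]))[0,0]
        X=np.array([q[0],q[1],1])*z[b,a]; P.append(np.round(np.array(c["R"]).T@(X-c["t"]),3).tolist())
    print(n,P)
cv2.imwrite("pics/crop.png",cv2.resize(np.vstack(o),None,fx=.62,fy=.62,interpolation=cv2.INTER_AREA))
```

```text
top [[0.504, 0.052, 0.051], [0.522, -0.004, 0.052], [0.535, -0.061, 0.05], [0.511, -0.096, 0.001], [0.557, 0.026, 0.033]]
side [[0.501, 0.042, 0.049], [0.52, -0.011, 0.047], [0.535, -0.069, 0.047], [0.498, -0.046, 0.023]]
```

View pics/crop.png

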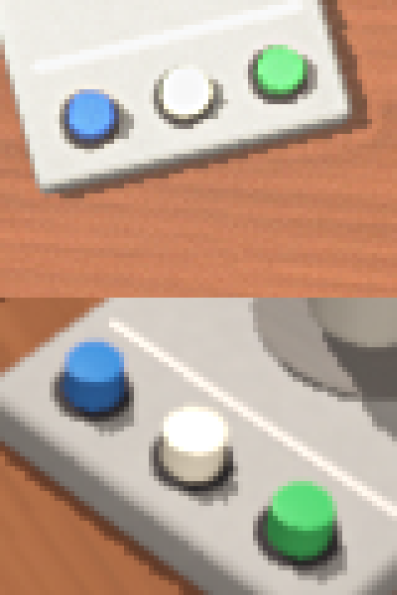

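The crop shows the three caps clearly. In the top view their centres are at about (272.8,194.5), (291.5,190) and (310.8,185.4). In the side view the top-face centres are at about (280.9,202.4), (301,215.7) and (322.6,231.3).

Run:
```python
from h import *
T=world(manip.camera("top"),[(272.8,194.5),(291.5,190),(310.8,185.4)],.051)
S=world(manip.camera("side"),[(280.9,202.4),(301,215.7),(322.6,231.3)],.051)
print(np.round(T,4),np.round(S,4)); M=(T+S)/2
for A in(T,S,M):
  d=A[0]-A[2]; print(np.linalg.norm(d)/2, np.degrees(np.arctan2(-d[0],d[1])),np.round(A.mean(0),4))
R=np.array(manip.get_state()["tcp_rot"]); p=manip.get_state()["ee_pos"]
print([np.round(R.T@(m-p),4) for m in M],R)
```

```text
[[ 0.5054  0.0531  0.051 ]
 [ 0.5223 -0.0027  0.051 ]
 [ 0.5398 -0.0605  0.051 ]] [[ 0.504   0.0476  0.051 ]
 [ 0.5221 -0.0078  0.051 ]
 [ 0.5381 -0.0663  0.051 ]]
0.05934433306736817 16.865805638558317 [ 0.5225 -0.0033  0.051 ]
0.0594429234254559 16.678434500844116 [ 0.5214 -0.0088  0.051 ]
0.05939354884840594 16.772042313026926 [ 0.522  -0.0061  0.051 ]
[array([-0.451 ,  0.4764,  0.1942]), array([-0.5004,  0.5071,  0.1942]), array([-0.5526,  0.5378,  0.1943])] [[ 2.48137587e-01  9.68724800e-01 -1.00276479e-05]
 [ 9.68724792e-01 -2.48137587e-01 -1.21238610e-04]
 [-1.19935085e-04  2.03698251e-05 -9.99999993e-01]]
```

Request:
send_rows:
  turn:
    - [0, 0, 0]
    - [0, 0, 0]
    - [0, 0, 0]
    - [0, 0, 0]
    - [0, 0, 0]
  translation:
    - [-0.034, 0.033, 0]
    - [-0.068, 0.066, 0]
    - [-0.102, 0.099, 0]
    - [-0.136, 0.132, 0]
    - [-0.17, 0.165, 0]
  fingers: [0, 0, 0, 0, 0]
  squeeze: 20

```text
t: 0.95
ee_pos: [0.2734, 0.3983, 0.2455]
tcp_rot: [[0.247, 0.969, 0.001], [0.969, -0.247, 0.0], [0.001, 0.001, -1.0]]
ft_force: [0.2, 0.4, 0.4]
width: 0.0124
```

Request:
send_rows:
  turn:
    - [0, 0, 0]
    - [0, 0, 0]
    - [0, 0, 0]
    - [0, 0, 0]
    - [0, 0, 0]
  translation:
    - [-0.034, 0.033, 0]
    - [-0.068, 0.066, 0]
    - [-0.102, 0.099, 0]
    - [-0.136, 0.132, 0]
    - [-0.17, 0.165, 0]
  fingers: [0, 0, 0, 0, 0]

```text
t: 1.45
ee_pos: [0.3912, 0.1925, 0.2458]
tcp_rot: [[0.248, 0.969, 0.001], [0.969, -0.248, 0.001], [0.001, 0.001, -1.0]]
ft_force: [0.6, 0.4, -0.4]
width: -0.0002
```

Request:
send_rows:
  turn:
    - [0, 0, 0]
    - [0, 0, 0]
    - [0, 0, 0]
    - [0, 0, 0]
    - [0, 0, 0]
  translation:
    - [-0.034, 0.033, 0]
    - [-0.068, 0.066, 0]
    - [-0.102, 0.099, 0]
    - [-0.136, 0.132, 0]
    - [-0.17, 0.165, 0]
  fingers: [0, 0, 0, 0, 0]

```text
t: 1.95
ee_pos: [0.5089, -0.0134, 0.2457]
tcp_rot: [[0.249, 0.969, 0.001], [0.969, -0.249, 0.0], [0.0, 0.001, -1.0]]
ft_force: [0.9, -0.3, -0.6]
width: -0.0002
```

Request:
send_rows:
  turn:
    - [0, 0, 0]
    - [0, 0, 0]
    - [0, 0, 0]
    - [0, 0, 0]
    - [0, 0, 0]
  translation:
    - [-0.022, 0.022, 0]
    - [-0.043, 0.043, 0]
    - [-0.043, 0.043, 0]
    - [-0.043, 0.043, 0]
    - [-0.043, 0.043, 0]
  fingers: [0, 0, 0, 0, 0]

```text
t: 2.45
ee_pos: [0.5384, -0.063, 0.245]
tcp_rot: [[0.248, 0.969, -0.001], [0.969, -0.248, 0.001], [0.0, -0.001, -1.0]]
ft_force: [0.2, 0.4, 0.6]
width: 0.0002
```

Request:
send_rows:
  turn:
    - [0, 0, 0]
    - [0, 0, 0]
    - [0, 0, 0]
    - [0, 0, 0]
    - [0, 0, 0]
  translation:
    - [0, 0, 0.045]
    - [0, 0, 0.09]
    - [0, 0, 0.135]
    - [0, 0, 0.16]
    - [0, 0, 0.165]
  fingers: [0, 0, 0, 0, 0]

```text
t: 2.95
ee_pos: [0.5351, -0.0618, 0.0767]
tcp_rot: [[0.246, 0.969, -0.008], [0.969, -0.246, 0.002], [-0.0, -0.008, -1.0]]
ft_force: [0.2, 0.6, -0.8]
width: -0.0001
```

Run:
```python
from h import *
o=[]
for n,(u,v) in {"top":(245,140),"side":(262,160)}.items():
    c=manip.camera(n); o.append(cv2.resize(c["pixels"][v:v+100,u:u+100,::-1],None,fx=4,fy=4,interpolation=cv2.INTER_CUBIC))
cv2.imwrite("pics/a1.png",np.hstack(o))
s=manip.get_state();print(s["ee_pos"],s["ft_force"])
```

```text
[ 0.53831577 -0.06273598  0.07986161] [0.84093856 0.25142804 0.23804866]
```

View pics/a1.png

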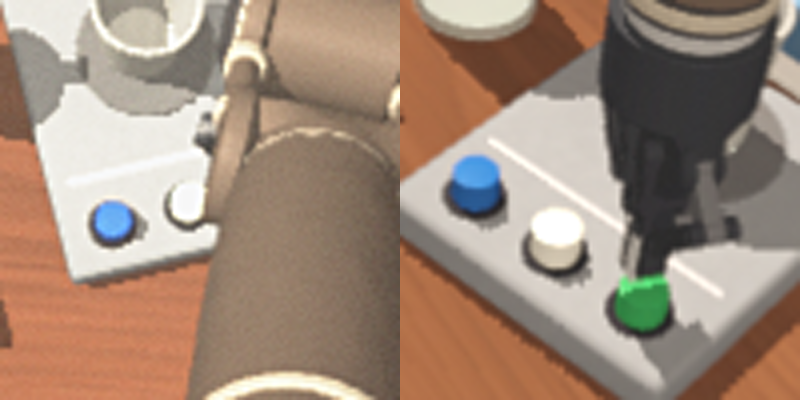

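The tip is directly above the green cap in the side view: fingertip about (645,270), cap top about (642,285). Next I press slowly.

Request:
send_rows:
  turn:
    - [0, 0, 0]
    - [0, 0, 0]
    - [0, 0, 0]
    - [0, 0, 0]
    - [0, 0, 0]
  translation:
    - [0, 0, 0.005]
    - [0, 0, 0.01]
    - [0, 0, 0.014]
    - [0, 0, 0.018]
    - [0, 0, 0.02]
  fingers: [0, 0, 0, 0, 0]

```text
t: 3.55
ee_pos: [0.5399, -0.0639, 0.0607]
tcp_rot: [[0.248, 0.969, 0.002], [0.969, -0.248, -0.0], [0.0, 0.002, -1.0]]
ft_force: [0.4, -0.5, 2.7]
width: -0.0002
```

Request:
send_rows:
  turn:
    - [0, 0, 0]
    - [0, 0, 0]
    - [0, 0, 0]
    - [0, 0, 0]
    - [0, 0, 0]
  translation:
    - [0, 0, 0.002]
    - [0, 0, 0.003]
    - [0, 0, 0.004]
    - [0, 0, 0.005]
    - [0, 0, 0.005]
  fingers: [0, 0, 0, 0, 0]

```text
t: 4.05
ee_pos: [0.5395, -0.0639, 0.0554]
tcp_rot: [[0.248, 0.969, 0.001], [0.969, -0.248, -0.0], [-0.0, 0.001, -1.0]]
ft_force: [1.7, -0.5, 2.4]
width: -0.0003
```

Request:
send_rows:
  turn:
    - [0, 0, 0]
    - [0, 0, 0]
    - [0, 0, 0]
    - [0, 0, 0]
    - [0, 0, 0]
  translation:
    - [0, 0, 0.001]
    - [0, 0, 0.002]
    - [0, 0, 0.0025]
    - [0, 0, 0.0025]
    - [0, 0, 0.0025]
  fingers: [0, 0, 0, 0, 0]

```text
t: 4.55
ee_pos: [0.5394, -0.0639, 0.0531]
tcp_rot: [[0.248, 0.969, 0.001], [0.969, -0.248, -0.0], [-0.0, 0.001, -1.0]]
ft_force: [1.5, -0.8, 4.8]
width: 0.0001
```

The force rose to 4.8 N, so green is at its stop. Next I lift, step over to white and press it.

Request:
send_rows:
  turn:
    - [0, 0, 0]
    - [0, 0, 0]
    - [0, 0, 0]
    - [0, 0, 0]
    - [0, 0, 0]
  translation:
    - [0, 0, -0.02]
    - [0, 0, -0.032]
    - [0.026, -0.016, -0.032]
    - [0.051, -0.031, -0.032]
    - [0.051, -0.031, -0.032]
  fingers: [0, 0, 0, 0, 0]

```text
t: 5.05
ee_pos: [0.5187, -0.0042, 0.0838]
tcp_rot: [[0.246, 0.969, -0.005], [0.969, -0.246, 0.001], [0.0, -0.005, -1.0]]
ft_force: [-0.9, 0.2, -0.2]
width: 0.0002
```

Run:
```python
from h import *
c=manip.camera("side"); cv2.imwrite("pics/a2.png",cv2.resize(c["pixels"][160:260,242:362,::-1],None,fx=4,fy=4,interpolation=cv2.INTER_CUBIC))
s=manip.get_state();print(s["ee_pos"],s["ft_force"])
```

```text
[ 0.51978082 -0.00540946  0.08404884] [ 0.96663646 -0.58878754  0.22037833]
```

View pics/a2.png

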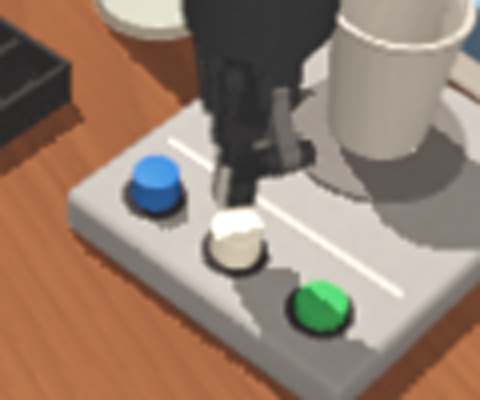

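Green is visibly down at (320,305) and the tip at (235,205) is above the white cap. I press white to the same height, TCP about 0.053 m.

Request:
send_rows:
  turn:
    - [0, 0, 0]
    - [0, 0, 0]
    - [0, 0, 0]
    - [0, 0, 0]
    - [0, 0, 0]
  translation:
    - [0, 0, 0.008]
    - [0, 0, 0.014]
    - [0, 0, 0.018]
    - [0, 0, 0.021]
    - [0, 0, 0.024]
  fingers: [0, 0, 0, 0, 0]

```text
t: 5.6
ee_pos: [0.5213, -0.0072, 0.0604]
tcp_rot: [[0.249, 0.969, -0.001], [0.969, -0.249, -0.0], [-0.001, -0.001, -1.0]]
ft_force: [-1.0, -0.8, 2.0]
width: -0.0001
```

Request:
send_rows:
  turn:
    - [0, 0, 0]
    - [0, 0, 0]
    - [0, 0, 0]
    - [0, 0, 0]
    - [0, 0, 0]
  translation:
    - [0, 0, 0.002]
    - [0, 0, 0.004]
    - [0, 0, 0.006]
    - [0, 0, 0.007]
    - [0, 0, 0.007]
  fingers: [0, 0, 0, 0, 0]

```text
t: 6.1
ee_pos: [0.5219, -0.0068, 0.0539]
tcp_rot: [[0.248, 0.969, 0.0], [0.969, -0.248, -0.0], [-0.0, 0.0, -1.0]]
ft_force: [-1.3, -1.4, 3.6]
width: -0.0
```

Request:
send_rows:
  turn:
    - [0, 0, 0]
    - [0, 0, 0]
    - [0, 0, 0]
    - [0, 0, 0]
    - [0, 0, 0]
  translation:
    - [0, 0, 0.001]
    - [0, 0, 0.001]
    - [0, 0, 0.001]
    - [0, 0, 0.001]
    - [0, 0, 0.001]
  fingers: [0, 0, 0, 0, 0]

```text
t: 6.6
ee_pos: [0.5219, -0.0067, 0.053]
tcp_rot: [[0.248, 0.969, 0.0], [0.969, -0.248, -0.0], [-0.0, 0.0, -1.0]]
ft_force: [-2.1, -1.7, 4.5]
width: -0.0001
```

Request:
send_rows:
  turn:
    - [0, 0, 0]
    - [0, 0, 0]
    - [0, 0, 0]
    - [0, 0, 0]
    - [0, 0, 0]
  translation:
    - [0, 0, -0.02]
    - [0, 0, -0.032]
    - [0.026, -0.016, -0.032]
    - [0.051, -0.031, -0.032]
    - [0.051, -0.031, -0.032]
  fingers: [0, 0, 0, 0, 0]

```text
t: 7.1
ee_pos: [0.503, 0.0529, 0.0845]
tcp_rot: [[0.246, 0.969, -0.001], [0.969, -0.246, 0.001], [0.001, -0.001, -1.0]]
ft_force: [-0.8, 0.1, 0.2]
width: 0.0004
```

Run:
```python
from h import *
c=manip.camera("side"); cv2.imwrite("pics/a3.png",cv2.resize(c["pixels"][160:260,242:362,::-1],None,fx=4,fy=4,interpolation=cv2.INTER_CUBIC))
s=manip.get_state();print(s["ee_pos"],s["ft_force"])
```

```text
[0.50374178 0.05179136 0.08462329] [ 0.06902218  0.04295038 -0.17167492]
```

View pics/a3.png

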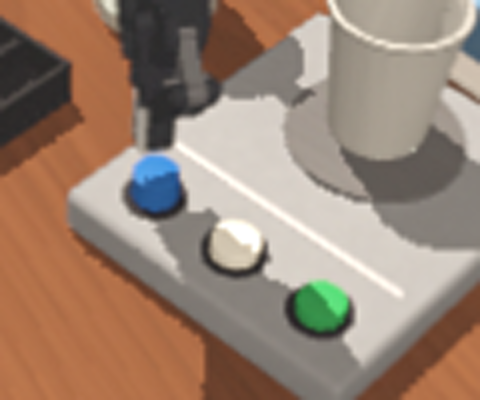

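White (235,245) and green (320,305) are both down, and the tip at (154,145) is above the blue cap. I press blue.

Request:
send_rows:
  turn:
    - [0, 0, 0]
    - [0, 0, 0]
    - [0, 0, 0]
    - [0, 0, 0]
    - [0, 0, 0]
  translation:
    - [0, 0, 0.008]
    - [0, 0, 0.014]
    - [0, 0, 0.018]
    - [0, 0, 0.021]
    - [0, 0, 0.024]
  fingers: [0, 0, 0, 0, 0]

```text
t: 7.65
ee_pos: [0.504, 0.0498, 0.0604]
tcp_rot: [[0.249, 0.969, -0.001], [0.969, -0.249, -0.0], [-0.001, -0.001, -1.0]]
ft_force: [-2.0, -0.0, 1.9]
width: -0.0001
```

Request:
send_rows:
  turn:
    - [0, 0, 0]
    - [0, 0, 0]
    - [0, 0, 0]
    - [0, 0, 0]
    - [0, 0, 0]
  translation:
    - [0, 0, 0.002]
    - [0, 0, 0.004]
    - [0, 0, 0.006]
    - [0, 0, 0.008]
    - [0, 0, 0.008]
  fingers: [0, 0, 0, 0, 0]

```text
t: 8.15
ee_pos: [0.5045, 0.0503, 0.053]
tcp_rot: [[0.248, 0.969, 0.0], [0.969, -0.248, -0.0], [-0.0, 0.0, -1.0]]
ft_force: [-1.4, -2.4, 4.7]
width: 0.0001
```

Blue reached its stop at 4.7 N. I lift straight up, then back off towards the robot (tool -y) for a clear view.

Request:
send_rows:
  turn:
    - [0, 0, 0]
    - [0, 0, 0]
    - [0, 0, 0]
    - [0, 0, 0]
    - [0, 0, 0]
  translation:
    - [0, 0, -0.03]
    - [0, 0, -0.08]
    - [0, 0, -0.13]
    - [0, 0, -0.18]
    - [0, 0, -0.2]
  fingers: [0, 0, 0, 0, 0]

```text
t: 8.65
ee_pos: [0.5076, 0.0509, 0.2587]
tcp_rot: [[0.248, 0.969, 0.011], [0.969, -0.248, 0.001], [0.004, 0.01, -1.0]]
ft_force: [0.9, 0.4, 1.0]
width: -0.0002
```

Request:
send_rows:
  turn:
    - [0, 0, 0]
    - [0, 0, 0]
    - [0, 0, 0]
    - [0, 0, 0]
    - [0, 0, 0]
  translation:
    - [0, -0.03, 0]
    - [0, -0.07, 0]
    - [0, -0.1, 0]
    - [0, -0.1, 0]
    - [0, -0.1, 0]
  fingers: [0, 0, 0, 0, 0]

```text
t: 9.15
ee_pos: [0.4077, 0.0756, 0.2529]
tcp_rot: [[0.247, 0.969, 0.002], [0.969, -0.247, 0.0], [0.001, 0.002, -1.0]]
ft_force: [0.4, -0.3, 0.4]
width: 0.0002
```

Run:
```python
from h import *
c=manip.camera("side"); cv2.imwrite("pics/a4.png",c["pixels"][:,:,::-1])
s=manip.get_state();print(s["ee_pos"],s["ft_force"],s["t"])
```

```text
[0.40839182 0.07544424 0.25315191] [-0.22020405  0.59079091 -0.17883089] 9.2
```

View pics/a4.png

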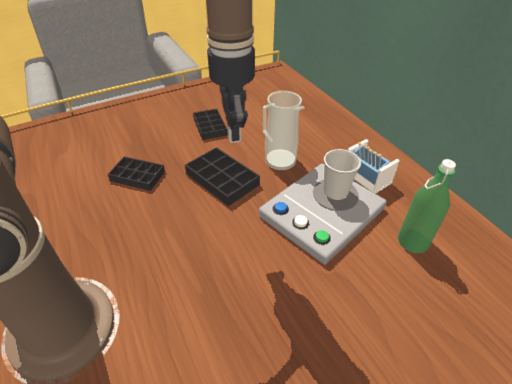

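All three keys, (281,208), (301,221) and (322,237), are down. The cup, jug, bottle and tray look unmoved, and the hand is clear.

```bash
python3 -c "
from cell import manip
print(manip.job_done())"
```

```text
the job is handed in; nothing more can be done
None
```

I pressed green, then white, then blue with the closed fingertips, each down to its stop, and handed the job in at about 9.2 s. No verdict was reported.

- **Key presses:** Each press ended at 4.5–4.8 N with the TCP at 0.053 m. That is the rise in force expected at the stop, well under the 20 N limit.
- **Last checks:** The final side view shows all three keys down. The cup, jug, bottle and ice tray stand where they were, judged by eye rather than measured. The hand is clear, with the TCP at 0.25 m and only sensor noise on the wrist force.
- **Disagreement:** The two cameras placed the key row about 5–6 mm apart in y, more than the stated 2 mm calibration. I used their mean, and close-up side views before each press showed the tip over the cap.

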